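# Stand up the fallen spice jar and squeeze it into the condiment row beside the mill

### The job

The spice jar has fallen over: stand it upright on the open worktop and let go of it, then put it into the wooden condiment tray, upright on the tray's floor, right next to the wooden pepper mill on the mill's left-hand side (left as seen from the robot). There is no gap there, so push the things in the row apart along the tray towards both ends first; do not lift any of them out of the tray or tip them over, and leave the sauce bottle, the cup and the coffee pot where they are.

Things in the scene. Friction and masses are not known exactly. Their poses are not given: they have to be found in the camera images.
- tray_mid (a point): Centre of the inner floor of a fixed wooden trough, floor 11 mm above the worktop. Inside 272 mm along its y (to the robot's left when unturned) and 62 mm along its x (away from the robot). Side lips 6 mm thick, 20 mm above the floor; end boards 8 mm thick, 36 mm above it. Four things stand in a row, 0 to 5 mm apart; they slide easily on its smooth steel liner. The spare length, about 50 mm, is at the two ends, unevenly shared.
- spice_jar_mid (a point): The fallen spice jar at its centre, half-way along: a glass cylinder with a red cap, 105 mm long and 41 mm in diameter all the way (cap too, the last 20 mm), 0.11 kg or a little more or less. At the start it lies on its side on the worktop. Its own z runs along its length from foot to cap; foot and cap ends are 52.5 mm from this point.
- short_jar_mid (a point): Glass jar with a white cap, 80 mm tall, 52 mm in diameter, always the leftmost (+y end) of the row. Point at its centre, 40 mm above its foot. Upright, its own z runs up from foot to cap.
- round_jar_mid (a point): Glass jar with a red cap, 85 mm tall, body 55 mm in diameter, cap 53 mm (top 11 mm). Second, third or fourth of the row. Point at its centre, 42.5 mm above its foot. Upright, its own z runs up from foot to cap.
- tin_mid (a point): Plain cylindrical food tin, 72 mm tall, 57.4 mm in diameter. Second, third or fourth of the row. Point at its centre, 36 mm above its foot. Upright, its own z runs up from foot to cap.
- mill_mid (a point): Dark wooden pepper mill, 130 mm tall, the tallest of the row: waisted body 58 mm in diameter at the foot, a round head 50 mm in diameter from 94 to 119 mm above the foot, and a small steel knob 12 mm wide on top. Its head does not turn. Second, third or fourth of the row. Point at its centre, 65 mm above its foot. Upright, its own z runs up from foot to cap.
- bottle: Sauce bottle, a bystander, 234 mm tall, 63 mm in diameter, loose; origin at the centre of its underside.
- mug: White cup with a handle, a bystander, 55 mm tall, 59 x 83 mm over the handle, loose; origin at the centre of its underside.
- pot: Metal stove-top coffee pot, a bystander, 154 mm tall, 87 x 137 mm over handle, loose; origin at the centre of its underside.

How it is judged:
By the outcome, as a careful person would: the job done as asked, in the order asked, and still so for the second after the job is handed in, with the robot touching nothing.
It also fails if it takes over 72 s, if anything falls off the work surface, if the arm or the gripper's body presses on something with over 40 N, if the wrist force passes 120 N, or if a joint passes its speed limit or range.

### The arm

A 6-joint arm with a two-finger parallel gripper is mounted at the origin on a cart in front of the work surface, level with it; the furniture and walls round the work are solid. World frame = base frame: x ahead of the robot, y to its left, z up, the work surface at z = 0. Lengths are in m, angles in rad, forces in N, time in s.
With the tool pointing down it reaches from about 0.35 to 0.875 m from the base axis. Payload 4.2 kg.
Tool frame: the origin (TCP) lies between the finger pads; the fingertips stand env.finger_overhang ahead of it and the grasp point (between the pads) is the TCP (env.finger_overhang is the distance from the TCP to the fingertips, in m); z points along the fingers, y is the line along which they close (so a half turn about z gives the same grasp; the last joint's range is limited). The gripper opens to 85 mm and grips with 20 to 120 N. Pads are 22 mm wide; open, the fingers measure 114 mm over their backs; the gripper's body (76 mm by 85 mm) begins 54 mm behind the grasp point. The pads swing forward as they close: fully open they stand 13 mm farther back than shut.
Start: joints at [-0.907, 0.385, 0.008, 0, -1.194, -0.259], TCP at [0.246, -0.574, 0.25] pointing down, gripper open.
Joint ranges: [-3.14, 3.14], [-1.21, 2.06], [-1.07, 1.41], [-3.16, 2.05], [-2.99, -0.16], [-3.1, 3.1]. Speed limits (rad/s): [2.79, 2.79, 3.14, 3.14, 3.14, 3.14].

### API

Orientations are given as a unit quaternion [w, x, y, z].
In Python, from workcell import env gives the robot as it stands.
- The arm moves only by the tool play_rows, never from a script. Its argument "commands" is text: rows parted by semicolons, each of 7 numbers parted by spaces: the shift along the world's x, y, z in units of 25 mm (1.0 is 25 mm), then the turn, a rotation vector about the world's x, y, z in units of 5 degrees (1.0 is 5 degrees), then the closure, from 0 (fully open) to 1 (shut). A call has 1 to 12 rows; each row shifts and turns the commanded pose from where the row before left it; what a row does not reach is not made up. A row lasts 1/12 s, in which the tool goes at most 41.7 mm and 7.16 degrees, less where a joint would pass 70% of its speed; a pose out of reach is approached as far as the arm can. A call is refused whole if a number of a shift passes 1 or a number of a turn 1, either way. A call with a gripper value outside its range is refused whole. The fingers move at their own pace and stop on an object; "newtons" is the grip in N (left out, the last holds). Time passes only in rows, so rows that do not move let the fingers close. It gives the time, the measured TCP pose, the force, the opening and the grip force at its end, in the units of the state.
- env.read_state(): the state, without advancing time (a new reading comes with each control period).
- env.camera(name): name is "side" or "top"; returns a dict with "img" (420x560x3 uint8, blue, green, red), "fx", "fy", "cx", "cy" (pixels), "T" (4x4, takes a point from camera to world coordinates). Camera axes: x right, y up, looking along -z (the intrinsics and any distortion apply to the point x, -y, -z); pixel columns grow to the right and rows downward; lengths in m; the calibration is good to about 2 mm. A picture is of the moment at which its call begins. There is no depth.
- env.hand_in(): hands the job in; it is judged then, once.
The state is a dict: "time": time; "joints": joint angles; "dq": joint speeds; "tau": joint torques, N m; "tool_pos": TCP position; "orientation": TCP orientation; "force": force on the tool from outside, world axes, zero at the start; "torque": the same for the moment, N m; "opening": opening from 0.0 (shut) to 1.0 (fully open); "gripper_force": force on a finger pad.
Only numpy, scipy, OpenCV 4.12 (cv2) and the standard library are available. Lean on these libraries where they do the work, as an engineer would, in place of code of your own. Each camera call takes 0.05 s, during which the arm holds its last target. There are 200 camera calls.

## Working session

There is one attempt and no reset: what is moved stays moved. The work goes in short steps, Python scripts to look and compute and a tool call to move; the robot and the scene stay as the last step left them, time stands still between calls to the robot, and variables do not carry over. Pictures are saved under pics/ and viewed, at most 10 in all, crops included, and the job is handed in when it is done.

Besides the shell and the picture viewer there is one more tool, called after ">>>" as a command line: name --argument value ..., lists and objects as JSON in quotes. play_rows: Moves the arm, as the interface text tells. Its arguments: {"type":"object","properties":{"commands":{"type":"string"},"newtons":{"type":"number"}},"required":["commands"]}

```bash
ls; mkdir -p pics; python3 - <<'E'
from workcell import env
import cv2,numpy as np
s=env.read_state();print(s,env.finger_overhang)
for n in("top","side"):
    c=env.camera(n);cv2.imwrite(f"pics/{n}0.png",c["img"]);print(n,{k:c[k] for k in c if k!="img"})
E
```

```text
pics
{'time': 0.0, 'joints': array([-9.07420005e-01,  3.85563717e-01,  6.59514163e-03, -5.23718472e-04,
       -1.19404094e+00, -2.58616315e-01]), 'dq': array([-3.03211820e-04, -1.63414371e-03,  1.15458732e-03, -1.73781634e-03,
        4.14921945e-05, -2.57661410e-05]), 'tau': array([ 4.38600164e-04, -3.92282939e+01,  1.88393980e+01,  4.18600380e+00,
       -4.64276935e-03, -1.46699165e-05]), 'tool_pos': array([ 0.2459276 , -0.57396245,  0.24920157]), 'orientation': array([-2.74277875e-04, -2.00906561e-01,  9.79609754e-01,  1.09934302e-03]), 'force': array([-0.47144151, -0.3898176 ,  0.56317213]), 'torque': array([-0.00960761,  0.00195863, -0.02491059]), 'gripper_force': 0.0, 'opening': 0.9983584857279755} 0.019
top {'fx': 518.7755497870605, 'fy': 518.7755497870605, 'cx': 283.49111710589244, 'cy': 211.59681344465855, 'T': array([[-0.00332356,  0.98235005, -0.1870223 ,  0.29135942],
       [-0.99998252, -0.0023504 ,  0.00542496, -0.06784456],
       [ 0.00488963,  0.18703706,  0.98234069,  1.52625093],
       [ 0.        ,  0.        ,  0.        ,  1.        ]])}
side {'fx': 504.74692004998525, 'fy': 504.74692004998525, 'cx': 280.4994170701077, 'cy': 208.68129797171682, 'T': array([[ 0.38301583,  0.65623493, -0.6501189 , -0.47007635],
       [-0.92370302,  0.27853394, -0.26304292, -0.50557124],
       [ 0.00846222,  0.7012664 ,  0.71284909,  1.2232011 ],
       [ 0.        ,  0.        ,  0.        ,  1.        ]])}
```

View pics/top0.png

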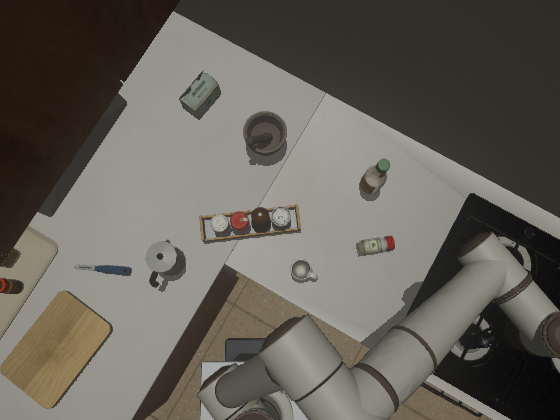

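View pics/side0.png

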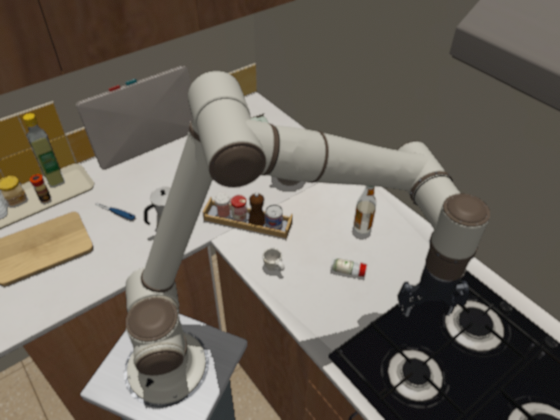

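The top picture shows the row in the order short jar (221,223), round jar (240,220), mill (261,218), tin (281,216). The tray runs from (200,228) to (300,218), and the spice jar lies at (376,245) with its cap towards -y. The side picture agrees.

```bash
cat > h.py <<'E'
from workcell import env
import cv2,numpy as np
def ray(c,u,v):
    d=np.array([(u-c["cx"])/c["fx"],-(v-c["cy"])/c["fy"],-1.]);return c["T"][:3,3],c["T"][:3,:3]@d
def onz(c,u,v,z):
    o,d=ray(c,u,v);return o+d*(z-o[2])/d[2]
def pix(c,p):
    q=c["T"][:3,:3].T@(np.array(p)-c["T"][:3,3]);return c["cx"]-c["fx"]*q[0]/q[2],c["cy"]+c["fy"]*q[1]/q[2]
def crop(c,name,x0,y0,x1,y1,k):
    cv2.imwrite(name,cv2.resize(c["img"][y0:y1,x0:x1],None,fx=k,fy=k,interpolation=cv2.INTER_CUBIC))
def red(c,roi):
    x0,y0,x1,y1=roi
    h=cv2.cvtColor(c["img"],cv2.COLOR_BGR2HSV)
    m=((h[...,0]<8)|(h[...,0]>172))&(h[...,1]>150)&(h[...,2]>90)
    n=np.zeros_like(m);n[y0:y1,x0:x1]=m[y0:y1,x0:x1];return n.astype(np.uint8)
E
python3 - <<'E'
from h import *
c=env.camera("top")
a=c["img"][195:250,190:310];b=c["img"][225:265,345:405]
A=cv2.resize(a,None,fx=6,fy=6,interpolation=cv2.INTER_CUBIC)
B=cv2.resize(b,None,fx=6,fy=6,interpolation=cv2.INTER_CUBIC)
B=cv2.copyMakeBorder(B,0,0,0,720-360,0)
cv2.imwrite("pics/c1.png",np.vstack([A,B]))
for n,rois in(("top",[(225,205,255,240),(380,230,405,260)]),("side",[(225,190,250,215),(352,255,375,285)])):
    c=env.camera(n)
    for r in rois:
        m=red(c,r);ys,xs=np.nonzero(m);print(n,r,xs.mean(),ys.mean(),len(xs),xs.min(),xs.max(),ys.min(),ys.max())
E
```

```text
top (225, 205, 255, 240) 238.15662650602408 221.53012048192772 83 230 247 214 228
top (380, 230, 405, 260) 390.1470588235294 242.01470588235293 68 387 394 237 248
side (225, 190, 250, 215) 236.93548387096774 202.1290322580645 93 232 244 197 207
side (352, 255, 375, 285) 362.1272727272727 269.1636363636364 55 359 365 264 275
```

View pics/c1.png

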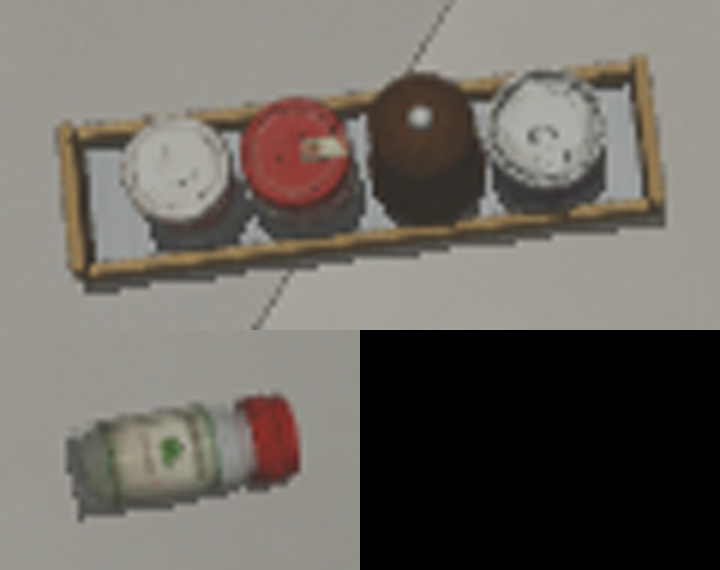

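The crop shows the order short jar, round jar, mill, tin. The gaps are small and there is free space at both ends. The spice jar's cap is on the right (-y).

```bash
python3 - <<'E'
from h import *
c=env.camera("top")
f=lambda x,y,z,ox=190,oy=195:onz(c,(x+.5)/6-.5+ox,(y+.5)/6-.5+oy,z).round(4)
for n,x,y,z in[("TL",58,125,.047),("BL",75,276,.047),("TR",645,57,.047),("BR",662,212,.047),("short",177,168,.091),("round",295,152,.096),("mill",419,117,.141),("tin",546,130,.083)]:print(n,f(x,y,z))
print("foot",f(78,149,.02,345,225),"cap",f(298,110,.02,345,225))
tl,bl,tr,br=[f(*p,.047)[:2] for p in((58,125),(75,276),(645,57),(662,212))]
d=(tl+bl-tr-br);print("mid",(tl+bl+tr+br)/4,"angle of tray y",np.degrees(np.arctan2(-d[0],d[1])),np.linalg.norm(d)/2)
ct=env.camera("side")
def two(a,b):
    (o,d),(p,e)=ray(c,*a),ray(ct,*b)
    s=np.linalg.lstsq(np.c_[d,-e],p-o,rcond=None)[0];return (o+d*s[0]).round(4),(p+e*s[1]).round(4)
print(two((390.1,242.),(362.1,269.2)))
bottle=onz(c,369,188,0);mug=onz(c,301,270,.03);pot=onz(c,162,262,.06);print(bottle,mug,pot)
E
```

```text
TL [0.5623 0.168  0.047 ]
BL [0.4889 0.1579 0.047 ]
TR [ 0.5952 -0.1157  0.047 ]
BR [ 0.5191 -0.1232  0.047 ]
short [0.5337 0.1049 0.091 ]
round [0.5403 0.0495 0.096 ]
mill [ 0.5484 -0.0101  0.141 ]
tin [ 0.5528 -0.0675  0.083 ]
foot [ 0.4653 -0.2919  0.02  ] cap [ 0.4841 -0.3998  0.02  ]
mid [0.541375 0.02175 ] angle of tray y 6.374705259503638 0.28415693287336835
(array([ 0.4863, -0.3869,  0.0241]), array([ 0.4851, -0.3844,  0.0234]))
[ 0.65394328 -0.33506003  0.        ] [ 0.40518275 -0.12587636  0.03      ] [0.42655453 0.26735287 0.06      ]
```

>>> play_rows --commands "0.6 0.5 0 0 0 1 0;0.6 0.5 0 0 0 1 0;0.6 0.5 0 0 0 1 0;0.6 0.5 0 0 0 1 0;0.6 0.5 0 0 0 1 0;0.6 0.5 0 0 0 1 0;0.6 0.5 0 0 0 1 0;0.6 0.5 0 0 0 1 0;0.6 0.5 0 0 0 1 0;0.6 0.5 0 0 0 1 0;0.6 0.5 0 0 0 1 0;0.6 0.5 0 0 0 1 0" --newtons 40

```text
time: 1.35
tool_pos: [0.4268, -0.4237, 0.2504]
orientation: [0.0, -0.666, 0.746, -0.0]
force: [0.2, -0.1, 0.0]
opening: 0.998
gripper_force: 0.0
```

>>> play_rows --commands "0.5 0.5 0 0 0 1 0;0.5 0.5 0 0 0 1 0;0.5 0.5 0 0 0 1 0;0.5 0.5 0 0 0 0.4 0;0 0.1 0 0.985 0.17 0 0;0 0.1 0 0.985 0.17 0 0;0 0.1 0 0.985 0.17 0 0;0 0.1 0 0.985 0.17 0 0;0 0.1 0 0.985 0.17 0 0;0 0.1 0 0.985 0.17 0 0;0 0 0 0.985 0.17 0 0;0 0 0 0.985 0.17 0 0"

```text
time: 2.35
tool_pos: [0.4764, -0.3597, 0.2507]
orientation: [-0.222, 0.721, -0.602, -0.262]
force: [-0.7, -0.0, -0.5]
opening: 1.001
gripper_force: 0.0
```

>>> play_rows --commands "0 0 -0.9 0.985 0.17 0 0;0 0 -1 0 0 0 0;0 0 -1 0 0 0 0;0 0 -1 0 0 0 0;0 0 -1 0 0 0 0;0 0 -1 0 0 0 0;0 0 -0.8 0 0 0 0;0 0 -0.5 0 0 0 0;0 0.05 -0.4 0 0 0 0;0 0 0 0 0 0 0"

```text
time: 3.18
tool_pos: [0.4756, -0.3574, 0.0583]
orientation: [-0.248, 0.708, -0.593, -0.293]
force: [-0.3, 0.7, 0.4]
opening: 0.999
gripper_force: 0.0
```

```bash
python3 - <<'E'
from h import *
c=env.camera("top");crop(c,"pics/g1.png",300,180,440,285,5)
print(env.read_state()["tool_pos"],env.read_state()["force"],pix(c,[.477,-.358,.02]))
E
```

```text
[ 0.47602939 -0.3580189   0.05981157] [-0.35820479 -0.01856607 -0.10256011] (np.float64(380.0527293208262), np.float64(245.3659324315696))
```

View pics/g1.png

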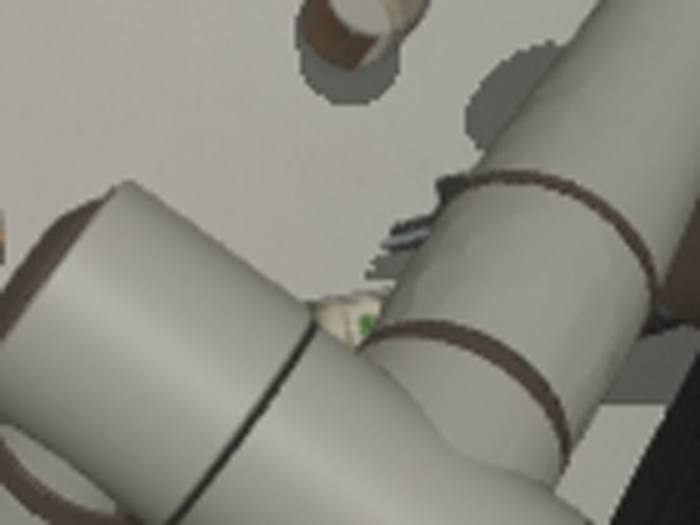

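The arm covers most of the jar, but the part that shows, at about (370,242), lies between the fingers. I'm going on down.

>>> play_rows --commands "0 0 -0.5 0 0 0 0;0 0 -0.5 0 0 0 0;0 0 -0.35 0 0 0 0;0 0 0 0 0 0 0;0 0 0 0 0 0 0"

```text
time: 3.65
tool_pos: [0.4758, -0.358, 0.0258]
orientation: [-0.247, 0.708, -0.593, -0.293]
force: [-0.4, -0.2, -0.5]
opening: 0.999
gripper_force: 0.0
```

>>> play_rows --commands "0 0 0 0 0 0 1;0 0 0 0 0 0 1;0 0 0 0 0 0 1;0 0 0 0 0 0 1;0 0 0 0 0 0 1;0 0 0 0 0 0 1;0 0 0 0 0 0 1;0 0 0 0 0 0 1"

```text
time: 4.32
tool_pos: [0.4766, -0.3585, 0.0273]
orientation: [-0.248, 0.709, -0.593, -0.291]
force: [2.6, -0.6, 4.1]
opening: 0.449
gripper_force: 42.3
```

>>> play_rows --commands "0 0 0.5 0 0 0 1;0 0 0.8 0 0 0 1;0 0 0.8 0 0 0 1;0 0 0.8 -0.985 -0.17 0 1;0 0 0.8 -0.985 -0.17 0 1;0 0 0.3 -0.985 -0.17 0 1;0 0 0 -0.985 -0.17 0 1;0 0 0 -0.985 -0.17 0 1;0 0 0 -0.985 -0.17 0 1;0 0 0 -0.985 -0.17 0 1;0 0 0 -0.985 -0.17 0 1;0 0 0 -0.985 -0.17 0 1"

```text
time: 5.32
tool_pos: [0.476, -0.358, 0.1273]
orientation: [0.001, 0.767, -0.642, 0.002]
force: [-0.5, -0.4, -1.6]
opening: 0.446
gripper_force: 41.7
```

>>> play_rows --commands "0 0 0 -0.985 -0.17 0 1;0 0 0 -0.985 -0.17 0 1;0 0 0 -0.985 -0.17 0 1;0 0 0 -0.985 -0.17 0 1;0 0 0 -0.985 -0.17 0 1;0 0 0 -0.985 -0.17 0 1;0 0 0 -0.985 -0.17 0 1;0 0 0 -0.985 -0.17 0 1;0 0 0 -0.985 -0.17 0 1;0 0 0 0 0 0 1;0 0 0 0 0 0 1"

```text
time: 6.23
tool_pos: [0.473, -0.3717, 0.1317]
orientation: [0.203, 0.727, -0.617, 0.224]
force: [-1.0, -1.1, -1.0]
opening: 0.448
gripper_force: 41.8
```

```bash
python3 - <<'E'
from h import *
from scipy.spatial.transform import Rotation as R
s=env.read_state();q=s["orientation"];M=R.from_quat([*q[1:],q[0]]).as_matrix()
print(s["tool_pos"],M.round(3),s["joints"],s["opening"],s["gripper_force"])
c=env.camera("side");crop(c,"pics/g2.png",310,190,430,290,5)
E
```

```text
[ 0.47298141 -0.37173943  0.1317265 ] [[ 0.139 -0.988  0.074]
 [-0.806 -0.156 -0.571]
 [ 0.576  0.019 -0.817]] [-0.4227655   0.35059821 -0.83716831  1.51914114 -0.51341853 -0.83206813] 0.44803585699182813 41.78283296452719
```

View pics/g2.png

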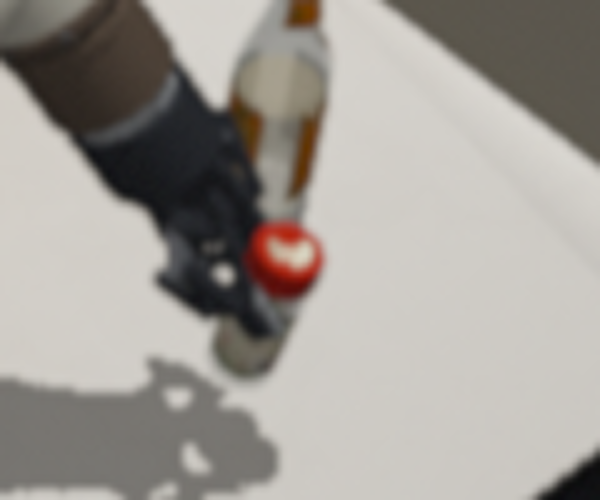

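The side view shows the jar held near-upright, cap up at about (366,242), about 10 degrees short. The arm was slowed by its joint limits, so I'll work out what turn is left.

```bash
cat >> h.py <<'E'
from scipy.spatial.transform import Rotation as R
def res(zd,yd,pos=None):
    "remaining move in row units (25 mm, 5 deg) to tool z=zd, tool y=yd, TCP=pos"
    s=env.read_state();q=s["orientation"];M=R.from_quat([*q[1:],q[0]])
    zd=np.array(zd)/np.linalg.norm(zd);yd=np.array(yd,float);yd-=zd*(yd@zd);yd/=np.linalg.norm(yd)
    D=R.from_matrix(np.c_[np.cross(yd,zd),yd,zd])
    print("turn",np.degrees((D*M.inv()).as_rotvec()/5).round(2),"pos",s["tool_pos"].round(4),"shift",None if pos is None else ((np.array(pos)-s["tool_pos"])/.025).round(2),"joints",s["joints"].round(2),"F",s["force"].round(1),"op",round(s["opening"],3))
E
python3 -c "
from h import *
res([.122,-.696,-.707],[-.985,-.172,0],[.476,-.358,.08])"
```

```text
turn [-1.9  -0.53  0.21] pos [ 0.4738 -0.3718  0.1322] shift [ 0.09  0.55 -2.09] joints [-0.42  0.35 -0.84  1.52 -0.51 -0.83] F [ 0.7  0.2 -2. ] op 0.448
```

>>> play_rows --commands "0 0 0 -0.5 -0.13 0.05 1;0 0 0 -0.5 -0.13 0.05 1;0 0 0 -0.5 -0.13 0.05 1;0 0 0 -0.4 -0.14 0.06 1;0 0 0 0 0 0 1;0 0 -0.5 0 0 0 1;0 0 -0.5 0 0 0 1;0 0 -0.5 0 0 0 1;0 0 -0.4 0 0 0 1;0 0 0 0 0 0 1;0 0 0 0 0 0 1"

```text
time: 7.2
tool_pos: [0.4795, -0.3685, 0.0894]
orientation: [0.249, 0.707, -0.595, 0.289]
force: [0.3, -0.2, -0.9]
opening: 0.448
gripper_force: 41.8
```

```bash
python3 -c "
from h import *
res([.122,-.696,-.707],[-.985,-.172,0],[.473,-.372,.066])"
```

```text
turn [-0.01 -0.11  0.06] pos [ 0.4795 -0.3685  0.0894] shift [-0.26 -0.14 -0.94] joints [-0.52  0.45 -0.9   2.05 -0.66 -1.29] F [ 0.3 -0.2 -0.9] op 0.448
```

>>> play_rows --commands "0 0 -0.2 0 0 0 1;0 0 -0.2 0 0 0 1;0 0 -0.2 0 0 0 1;0 0 -0.1 0 0 0 1;0 0 0 0 0 0 1"

```text
time: 7.62
tool_pos: [0.4826, -0.3661, 0.0756]
orientation: [0.252, 0.707, -0.597, 0.285]
force: [0.3, -0.2, -1.3]
opening: 0.448
gripper_force: 41.8
```

```bash
python3 -c "
from h import *
res([.122,-.696,-.707],[-.985,-.172,0],[.479,-.3685,.066])"
```

```text
turn [-0.03 -0.19  0.14] pos [ 0.4826 -0.3661  0.0756] shift [-0.14 -0.1  -0.38] joints [-0.52  0.48 -0.9   2.05 -0.68 -1.31] F [ 0.3 -0.2 -1.3] op 0.448
```

>>> play_rows --commands "0 0 0 0 0 0.5 1;0 0 0 0 0 0.5 1;0 0 0 0 0 0.5 1;0 0 0 0 0 0.5 1;0 0 0 0 0 0 1"

```text
time: 8.03
tool_pos: [0.5039, -0.3534, 0.102]
orientation: [0.24, 0.752, -0.544, 0.284]
force: [1.2, 0.3, -0.5]
opening: 0.445
gripper_force: 41.8
```

```bash
python3 -c "
from h import *
res(R.from_euler('z',10,degrees=True).apply([.122,-.696,-.707]),R.from_euler('z',10,degrees=True).apply([-.985,-.172,0]),[.479,-.3685,.066])
c=env.camera('side');crop(c,'pics/g3.png',310,190,430,290,5)"
```

```text
turn [-0.08 -0.66  0.57] pos [ 0.5039 -0.3534  0.102 ] shift [-1.   -0.6  -1.44] joints [-0.5   0.43 -0.88  2.05 -0.61 -1.16] F [ 1.2  0.3 -0.5] op 0.445
```

View pics/g3.png

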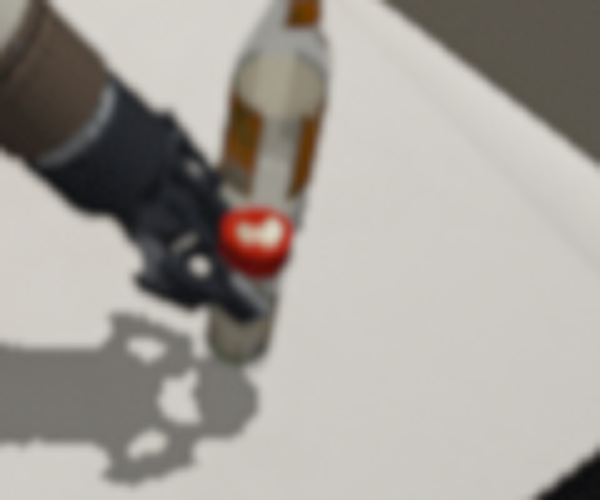

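The side view shows the jar upright-ish with its cap at about (361,238). The yaw pushed joint 4 against its limit and the hand drifted, so I'll yaw the other way.

>>> play_rows --commands "-0.2 -0.1 0 0 0 -0.5 1;-0.2 -0.1 0 0 0 -0.5 1;-0.2 -0.1 0 0 0 -0.5 1;-0.2 -0.1 0 0 0 -0.5 1;-0.2 -0.2 0 0 0 -0.5 1;0 0 0 0 0 -0.5 1;0 0 0 0 0 -0.5 1;0 0 0 0 0 -0.5 1;0 0 0 0 0 0 1"

```text
time: 8.83
tool_pos: [0.4792, -0.3678, 0.0999]
orientation: [-0.285, -0.646, 0.667, -0.237]
force: [0.5, -0.0, -0.5]
opening: 0.444
gripper_force: 41.8
```

```bash
python3 -c "
from h import *
r=R.from_euler('z',-10,degrees=True)
res(r.apply([.122,-.696,-.707]),r.apply([-.985,-.172,0]),[.479,-.3685,.066])"
```

```text
turn [-0.32 -0.61  0.59] pos [ 0.4792 -0.3678  0.0999] shift [-0.01 -0.03 -1.36] joints [-0.31  0.48 -0.81  1.47 -0.75 -1.08] F [ 0.5 -0.  -0.5] op 0.444
```

>>> play_rows --commands "0 0 0 -0.16 -0.3 0.3 1;0 0 0 -0.16 -0.3 0.29 1;0 0 -0.3 0 0 0 1;0 0 -0.3 0 0 0 1;0 0 -0.3 0 0 0 1;0 0 -0.1 0 0 0 1;0 0 -0.1 0 0 0 1;0 0 0 0 0 0 1"

```text
time: 9.5
tool_pos: [0.4777, -0.3683, 0.0724]
orientation: [0.271, 0.653, -0.653, 0.27]
force: [-0.5, 0.3, -0.9]
opening: 0.446
gripper_force: 41.8
```

```bash
python3 -c "
from h import *
r=R.from_euler('z',-10,degrees=True)
res(r.apply([.122,-.696,-.707]),r.apply([-.985,-.172,0]),[.479,-.3685,.066])"
```

```text
turn [-0.01 -0.02 -0.01] pos [ 0.4777 -0.3683  0.0724] shift [ 0.05 -0.01 -0.25] joints [-0.41  0.51 -0.87  1.79 -0.73 -1.31] F [-0.5  0.3 -0.9] op 0.446
```

Orientation is exact now. I'll descend in small steps until it touches.

>>> play_rows --commands "0 0 -0.1 0 0 0 1;0 0 -0.1 0 0 0 1;0 0 0 0 0 0 1"

```text
time: 9.75
tool_pos: [0.4785, -0.3685, 0.0686]
orientation: [-0.271, -0.653, 0.653, -0.271]
force: [-1.5, 1.1, 1.8]
opening: 0.448
gripper_force: 42.1
```

>>> play_rows --commands "0 0 -0.08 0 0 0 1;0 0 -0.04 0 0 0 1;0 0 0 0 0 0 1"

```text
time: 10.0
tool_pos: [0.4784, -0.369, 0.0684]
orientation: [-0.272, -0.652, 0.653, -0.273]
force: [-5.6, 6.6, 14.4]
opening: 0.443
gripper_force: 43.6
```

>>> play_rows --commands "0 0 0.07 0 0 0 1;0 0 0 0 0 0 1;0 0 0 0 0 0 0.3;0 0 0 0 0 0 0.1;0 0 0 0 0 0 0;0 0 0 0 0 0 0;0 0 0 0 0 0 0;0 0 0 0 0 0 0"

```text
time: 10.67
tool_pos: [0.4781, -0.3682, 0.0663]
orientation: [0.271, 0.653, -0.653, 0.27]
force: [0.9, -0.2, -0.1]
opening: 1.003
gripper_force: 0.0
```

>>> play_rows --commands "0 0.3 0.3 0 0 0 0;0 0.5 0.5 0 0 0 0;0 0.6 0.6 0 0 0 0;0 0.6 0.6 0 0 0 0;0 0.6 0.6 0 0 0 0;0 0.6 0.6 0 0 0 0;0 0.5 0.5 0 0 0 0;0 0 0.8 0 0 0 0;0 0 0.8 0 0 0 0;0 0 0.8 0 0 0 0;0 0 0 0 0 0 0"

```text
time: 11.58
tool_pos: [0.48, -0.2752, 0.2228]
orientation: [-0.268, -0.653, 0.654, -0.273]
force: [-0.1, 0.3, 0.7]
opening: 1.0
gripper_force: 0.0
```

```bash
python3 -c "
from h import *
res([0,0,-1],[-.994,-.111,0],[.5484,-.0101,.24])
c=env.camera('side');a=c['img'][180:300,300:430]
t=env.camera('top');b=t['img'][180:300,190:420]
cv2.imwrite('pics/g4.png',cv2.resize(np.hstack([a,b]),None,fx=2.2,fy=2.2,interpolation=cv2.INTER_CUBIC))
for n,cc,r in(('side',c,(330,230,385,290)),('top',t,(350,200,410,270))):
    m=red(cc,r);ys,xs=np.nonzero(m);print(n,xs.mean(),ys.mean(),len(xs),xs.min(),xs.max(),ys.min(),ys.max())
    if n=='top':print(onz(cc,xs.mean(),ys.mean(),.1))
"
```

```text
turn [8.99 0.57 1.23] pos [ 0.48   -0.2752  0.2228] shift [ 2.74 10.6   0.69] joints [-0.01  0.25 -0.78  1.11 -0.91 -0.87] F [-0.1  0.3  0.7] op 1.0
side 361.5593220338983 254.79661016949152 59 356 368 249 259
top 391.7809523809524 240.92380952380952 105 386 399 235 248
[ 0.47943069 -0.37559937  0.1       ]
```

View pics/g4.png

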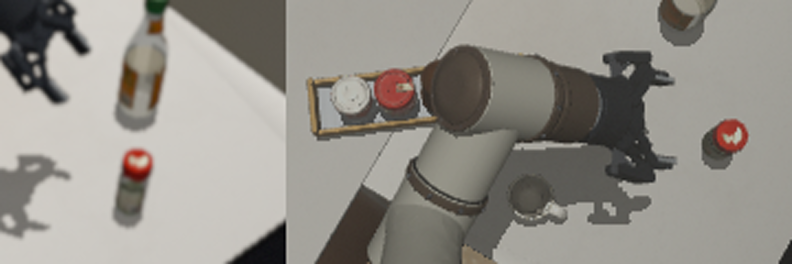

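The jar now stands free and upright, with its cap at (392,241) in the top view and (362,255) in the side view. Next I move to the mill with the tool pointing down.

>>> play_rows --commands "0 0 1 0.3 0 0 0;0 0 0.8 0.5 0 0.1 0;0.2 0.5 0 0.8 0.05 0.1 0;0.3 0.9 0 0.8 0.05 0.1 0;0.3 1 0 0.8 0.05 0.1 0;0.3 1 0 0.8 0.05 0.1 0;0.3 1 0 0.8 0.05 0.1 0;0.3 1 0 0.8 0.05 0.1 0;0.3 1 0 0.8 0.05 0.1 0;0.3 1 0 0.8 0.05 0.1 0;0.3 1 0 0.8 0.05 0.1 0;0.1 1 0 0.8 0.05 0.1 0"

```text
time: 12.68
tool_pos: [0.546, -0.0397, 0.2626]
orientation: [0.007, 0.742, -0.67, 0.002]
force: [0.5, 0.4, -0.4]
opening: 1.0
gripper_force: 0.0
```

```bash
python3 -c "
from h import *
res([0,0,-1],[-.994,-.111,0],[.5484,-.0101,.20])"
```

```text
turn [ 0.16 -0.08  0.11] pos [ 0.546  -0.0397  0.2626] shift [ 0.09  1.19 -2.5 ] joints [ 0.23  0.25 -0.17  0.01 -1.17 -0.13] F [ 0.5  0.4 -0.4] op 1.0
```

>>> play_rows --commands "0.05 0.6 -0.6 0.16 -0.08 0.11 0;0.04 0.59 -0.9 0 0 0 0;0 0 -1 0 0 0 0;0 0 -1 0 0 0 0;0 0 -0.9 0 0 0 0;0 0 -0.8 0 0 0 0;0 0 -0.6 0 0 0 0;0 0 0 0 0 0 0"

```text
time: 13.35
tool_pos: [0.5446, -0.0121, 0.1143]
orientation: [0.004, 0.745, -0.667, -0.001]
force: [-0.7, -0.5, -1.0]
opening: 0.998
gripper_force: 0.0
```

```bash
python3 -c "
from h import *
res([0,0,-1],[-.994,-.111,0],[.5484,-.0101,.1175])
c=env.camera('side');crop(c,'pics/g5.png',190,160,310,250,5)"
```

```text
turn [ 0.05 -0.09  0.02] pos [ 0.5446 -0.0121  0.1143] shift [0.15 0.08 0.13] joints [ 0.28  0.39 -0.36  0.   -0.82 -0.17] F [-0.7 -0.5 -1. ] op 0.998
```

View pics/g5.png

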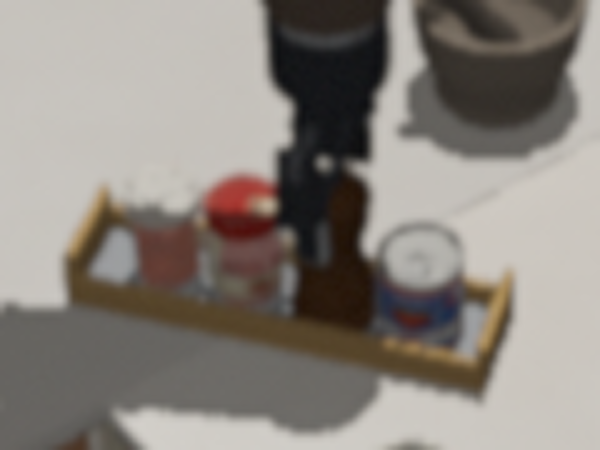

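The fingers straddle the mill head at about (347,205) in the crop. A small correction, then I grip gently and slide the mill right.

>>> play_rows --commands "0.15 0.08 0.1 0.05 -0.09 0 0;0 0 0 0 0 0 0;0 0 0 0 0 0 1;0 0 0 0 0 0 1;0 0 0 0 0 0 1;0 0 0 0 0 0 1;0 0 0 0 0 0 1;0 0 0 0 0 0 1;0 0 0 0 0 0 1" --newtons 25

```text
time: 14.15
tool_pos: [0.5521, -0.0089, 0.1227]
orientation: [-0.005, 0.746, -0.666, 0.004]
force: [-2.1, 0.0, 5.5]
opening: 0.545
gripper_force: 25.5
```

>>> play_rows --commands "0.01 -0.08 0 0 0 0 1;0.01 -0.08 0 0 0 0 1;0.01 -0.08 0 0 0 0 1;0.01 -0.08 0 0 0 0 1;0.01 -0.08 0 0 0 0 1;0.01 -0.08 0 0 0 0 1;0 0 0 0 0 0 1"

```text
time: 14.73
tool_pos: [0.5539, -0.0207, 0.1239]
orientation: [-0.005, 0.746, -0.666, 0.004]
force: [-2.8, 2.0, 12.0]
opening: 0.545
gripper_force: 25.5
```

>>> play_rows --commands "0 0 0.06 0 0 0 1;0 0 0 0 0 0 1"

```text
time: 14.9
tool_pos: [0.5531, -0.0207, 0.1233]
orientation: [-0.005, 0.745, -0.667, 0.003]
force: [-0.5, 1.4, 3.1]
opening: 0.543
gripper_force: 26.6
```

>>> play_rows --commands "0.01 -0.06 0 0 0 0 1;0.01 -0.06 0 0 0 0 1;0 0 0 0 0 0 1"

```text
time: 15.15
tool_pos: [0.5539, -0.024, 0.1237]
orientation: [-0.004, 0.745, -0.667, 0.003]
force: [-1.3, 1.7, 6.5]
opening: 0.545
gripper_force: 26.4
```

>>> play_rows --commands "0.01 -0.06 0.03 0 0 0 1;0.01 -0.06 0 0 0 0 1;0 0 0 0 0 0 1"

```text
time: 15.4
tool_pos: [0.5543, -0.0271, 0.124]
orientation: [-0.004, 0.745, -0.667, 0.003]
force: [-0.1, 1.3, 4.7]
opening: 0.543
gripper_force: 26.3
```

```bash
cat > look.py <<'E'
from h import *
import sys
res([0,0,-1],[-.994,-.111,0])
c=env.camera('side');t=env.camera('top')
A=cv2.resize(c['img'][170:250,190:310],None,fx=5,fy=5,interpolation=cv2.INTER_CUBIC)
cv2.imwrite(sys.argv[1],A)
E
python3 look.py pics/g6.png
```

```text
turn [-0.02  0.12  0.  ] pos [ 0.5543 -0.0271  0.124 ] shift None joints [ 0.24  0.39 -0.34  0.   -0.83 -0.13] F [-0.1  1.3  4.7] op 0.543
```

View pics/g6.png

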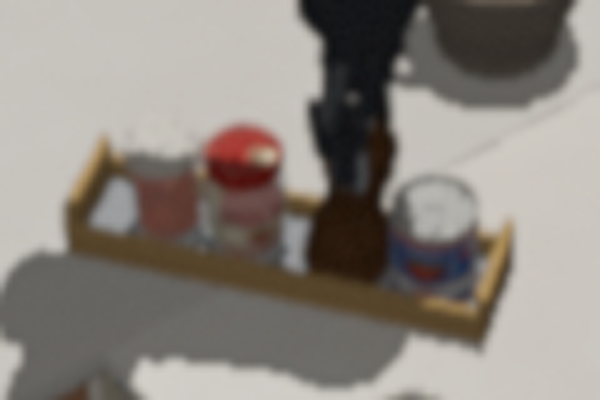

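The mill upright and displaced, with a gap to the round jar at about (300,245). The tin at (435,235) still has a little room at the right end.

>>> play_rows --commands "0.01 -0.07 0.02 0 0 0 1;0.01 -0.07 0 0 0 0 1;0 0 0 0 0 0 1"

```text
time: 15.75
tool_pos: [0.5541, -0.031, 0.1234]
orientation: [-0.004, 0.745, -0.667, 0.003]
force: [-0.4, 1.2, -2.7]
opening: 0.547
gripper_force: 26.2
```

>>> play_rows --commands "0.01 -0.07 0.02 0 0 0 1;0 0 0 0 0 0 1"

```text
time: 15.92
tool_pos: [0.5545, -0.0326, 0.1242]
orientation: [-0.004, 0.745, -0.667, 0.003]
force: [-0.3, 0.5, -2.7]
opening: 0.545
gripper_force: 26.1
```

>>> play_rows --commands "0.01 -0.07 0.02 0 0 0 1;0 0 0 0 0 0 1"

```text
time: 16.08
tool_pos: [0.555, -0.0342, 0.1251]
orientation: [-0.004, 0.745, -0.667, 0.003]
force: [-0.1, 1.5, -2.8]
opening: 0.546
gripper_force: 26.1
```

>>> play_rows --commands "0 0 -0.05 0 0 0 1;0 0 0 0 0 0 1"

```text
time: 16.25
tool_pos: [0.5553, -0.0338, 0.1241]
orientation: [-0.005, 0.745, -0.667, 0.003]
force: [0.0, 1.0, -1.2]
opening: 0.542
gripper_force: 26.1
```

>>> play_rows --commands "0.01 -0.06 0 0 0 0 1;0 0 0 0 0 0 1"

```text
time: 16.42
tool_pos: [0.5557, -0.0352, 0.1244]
orientation: [-0.005, 0.745, -0.667, 0.003]
force: [-0.2, 3.0, -0.4]
opening: 0.544
gripper_force: 26.2
```

```bash
python3 - <<'E'
from h import *
res([0,0,-1],[-.994,-.111,0])
c=env.camera("side")
# wood (end boards) + tin rim columns: print coarse hsv along a line of the tray's right end, row through tin top/end board
h=cv2.cvtColor(c["img"],cv2.COLOR_BGR2HSV)
for v in (217,221,225,229):print(v,[(u,*map(int,h[v,u])) for u in range(276,296)])
E
```

```text
turn [-0.03  0.13 -0.  ] pos [ 0.5557 -0.0352  0.1244] shift None joints [ 0.23  0.39 -0.34  0.   -0.83 -0.12] F [-0.2  3.  -0.4] op 0.544
217 [(276, 17, 13, 135), (277, 18, 8, 153), (278, 18, 8, 158), (279, 20, 10, 158), (280, 21, 11, 161), (281, 25, 10, 160), (282, 21, 12, 155), (283, 21, 13, 142), (284, 11, 17, 122), (285, 8, 29, 105), (286, 2, 37, 96), (287, 11, 51, 105), (288, 17, 75, 132), (289, 18, 94, 158), (290, 18, 112, 171), (291, 18, 112, 161), (292, 17, 48, 158), (293, 18, 16, 189), (294, 18, 15, 202), (295, 18, 16, 203)]
221 [(276, 120, 51, 70), (277, 120, 55, 74), (278, 120, 57, 76), (279, 118, 54, 75), (280, 118, 62, 74), (281, 117, 81, 72), (282, 114, 92, 72), (283, 116, 80, 70), (284, 132, 74, 62), (285, 152, 72, 60), (286, 165, 43, 72), (287, 16, 79, 119), (288, 19, 106, 161), (289, 19, 118, 171), (290, 18, 129, 144), (291, 16, 99, 108), (292, 15, 29, 141), (293, 18, 16, 188), (294, 16, 16, 203), (295, 16, 16, 203)]
225 [(276, 1, 135, 72), (277, 3, 154, 76), (278, 1, 154, 71), (279, 178, 141, 65), (280, 170, 105, 56), (281, 136, 60, 55), (282, 116, 75, 68), (283, 111, 80, 73), (284, 113, 69, 74), (285, 0, 25, 83), (286, 17, 99, 132), (287, 19, 118, 166), (288, 19, 123, 160), (289, 18, 130, 120), (290, 17, 94, 87), (291, 16, 30, 126), (292, 16, 19, 177), (293, 18, 15, 199), (294, 18, 15, 203), (295, 18, 15, 203)]
229 [(276, 14, 97, 110), (277, 13, 92, 105), (278, 13, 89, 112), (279, 12, 68, 109), (280, 12, 34, 98), (281, 12, 14, 91), (282, 0, 3, 84), (283, 150, 3, 76), (284, 12, 48, 91), (285, 17, 105, 129), (286, 18, 122, 151), (287, 19, 128, 136), (288, 18, 122, 100), (289, 17, 50, 103), (290, 18, 20, 153), (291, 18, 16, 190), (292, 18, 15, 202), (293, 18, 16, 203), (294, 18, 15, 203), (295, 18, 15, 202)]
```

The tin now touches the end board and the force has risen to 3 N, so that side is done. I'll release and go to the round jar.

>>> play_rows --commands "0 0 0 0 0 0 0;0 0 0 0 0 0 0;0 0 0 0 0 0 0;0 0 0 0 0 0 0;0 0 0.5 0 0 0 0;0 0 0.8 0 0 0 0;0 0 0.8 0 0 0 0;0 0 0.8 0 0 0 0;-0.2 1 0.3 0 0 0 0;-0.2 1 0 0 0 0 0;-0.08 1 0 0 0 0 0;0 0.4 0 0 0 0 0"

```text
time: 17.47
tool_pos: [0.5432, 0.0514, 0.2047]
orientation: [-0.005, 0.746, -0.666, 0.004]
force: [0.7, -1.0, 0.7]
opening: 1.004
gripper_force: 0.0
```

```bash
python3 -c "
from h import *
res([0,0,-1],[-.994,-.111,0],[.5435,.050,.083])"
```

```text
turn [-0.03  0.13 -0.02] pos [0.5432 0.0514 0.2047] shift [ 0.01 -0.06 -4.87] joints [ 0.39  0.28 -0.26  0.   -1.01 -0.28] F [ 0.7 -1.   0.7] op 1.004
```

>>> play_rows --commands "0 0 -0.8 -0.03 0.13 0 0;0 0 -0.9 0 0 0 0;0 0 -0.9 0 0 0 0;0 0 -0.9 0 0 0 0;0 0 -0.8 0 0 0 0;0 0 -0.6 0 0 0 0;0 0 0 0 0 0 0;0 0 0 0 0 0 0"

```text
time: 18.13
tool_pos: [0.5433, 0.0491, 0.0811]
orientation: [0.001, 0.745, -0.667, -0.0]
force: [0.7, 0.2, 0.6]
opening: 0.998
gripper_force: 0.0
```

>>> play_rows --commands "0 0 0 0 0 0 1;0 0 0 0 0 0 1;0 0 0 0 0 0 1;0 0 0 0 0 0 1;0 0 0 0 0 0 1;0 0 0 0 0 0 1"

```text
time: 18.63
tool_pos: [0.5438, 0.0496, 0.0833]
orientation: [-0.0, 0.746, -0.666, 0.0]
force: [-2.1, 0.2, 6.6]
opening: 0.611
gripper_force: 25.9
```

>>> play_rows --commands "0 0 0.05 0 0 0 1;-0.01 0.1 0 0 0 0 1;-0.01 0.1 0 0 0 0 1;-0.01 0.1 0 0 0 0 1;-0.01 0.1 0 0 0 0 1;-0.01 0.1 0 0 0 0 1;0 0 0 0 0 0 1"

```text
time: 19.22
tool_pos: [0.5427, 0.0625, 0.0834]
orientation: [-0.0, 0.746, -0.666, 0.0]
force: [0.2, -2.2, 4.5]
opening: 0.612
gripper_force: 27.0
```

>>> play_rows --commands "-0.01 0.1 0 0 0 0 1;-0.01 0.1 0 0 0 0 1;-0.01 0.1 0 0 0 0 1;-0.01 0.08 0 0 0 0 1;0 0 0 0 0 0 1"

```text
time: 19.63
tool_pos: [0.5416, 0.0718, 0.0834]
orientation: [0.0, 0.746, -0.666, 0.0]
force: [0.1, -3.0, 4.8]
opening: 0.611
gripper_force: 27.2
```

>>> play_rows --commands "-0.01 0.1 0 0 0 0 1;-0.01 0.08 0 0 0 0 1;0 0 0 0 0 0 1"

```text
time: 19.88
tool_pos: [0.5411, 0.0763, 0.0834]
orientation: [0.0, 0.746, -0.666, 0.0]
force: [-0.0, -3.5, 5.5]
opening: 0.611
gripper_force: 27.2
```

>>> play_rows --commands "-0.01 0.08 0 0 0 0 1;0 0 0 0 0 0 1"

```text
time: 20.05
tool_pos: [0.5409, 0.0783, 0.0834]
orientation: [0.0, 0.745, -0.667, 0.0]
force: [0.7, -2.9, 4.1]
opening: 0.61
gripper_force: 27.2
```

>>> play_rows --commands "-0.01 0.06 0 0 0 0 1;0 0 0 0 0 0 1"

```text
time: 20.22
tool_pos: [0.5407, 0.0797, 0.0834]
orientation: [-0.0, 0.746, -0.666, 0.0]
force: [0.2, -3.6, 5.3]
opening: 0.607
gripper_force: 27.2
```

>>> play_rows --commands "-0.01 0.06 0 0 0 0 1;0 0 0 0 0 0 1"

```text
time: 20.38
tool_pos: [0.5403, 0.0807, 0.0833]
orientation: [0.0, 0.746, -0.666, 0.0]
force: [0.7, -4.3, 4.6]
opening: 0.613
gripper_force: 27.1
```

>>> play_rows --commands "-0.01 0.06 0 0 0 0 1;0 0 0 0 0 0 1"

```text
time: 20.55
tool_pos: [0.5398, 0.0811, 0.0833]
orientation: [0.001, 0.746, -0.666, 0.001]
force: [2.2, -8.7, 5.3]
opening: 0.607
gripper_force: 27.2
```

>>> play_rows --commands "0.01 -0.06 0 0 0 0 1;0 0 0 0 0 0 0;0 0 0 0 0 0 0;0 0 0 0 0 0 0;0 0 0 0 0 0 0;0 0 0.6 0 0 0 0;0 0 0.9 0 0 0 0;0 0 0.9 0 0 0 0;0 0 0.9 0 0 0 0;0 0 0.9 0 0 0 0;-0.2 -1 0.6 0 0 0 0;-0.2 -1 0 0 0 0 0"

```text
time: 21.55
tool_pos: [0.532, 0.0321, 0.2064]
orientation: [-0.003, 0.746, -0.665, 0.002]
force: [-0.2, -0.3, -0.8]
opening: 1.001
gripper_force: 0.0
```

>>> play_rows --commands "-0.2 -1 0 0 0 0 0;-0.2 -1 0 0 0 0 0;-0.2 -1 0 0 0 0 0;-0.2 -1 0 0 0 0 0;-0.2 -1 0 0 0 0 0;-0.2 -1 0 0 0 0 0;-0.2 -1 0 0 0 0 0;-0.2 -1 0 0 0 0 0;-0.2 -1 0 0 0 0 0;-0.2 -1 0 0 0 0 0;-0.2 -1 0 0 0 0 0"

```text
time: 22.47
tool_pos: [0.4745, -0.2448, 0.2026]
orientation: [0.0, 0.745, -0.667, -0.0]
force: [-0.6, 0.6, 0.5]
opening: 0.998
gripper_force: 0.0
```

```bash
python3 - <<'E'
from h import *
res([0,0,-1],[-.994,-.111,0],[.482,-.3745,.16])
t=env.camera("top")
A=cv2.resize(t["img"][195:250,190:310],None,fx=6,fy=6,interpolation=cv2.INTER_CUBIC)
B=cv2.resize(t["img"][215:265,345:425],None,fx=4,fy=4,interpolation=cv2.INTER_CUBIC)
B=cv2.copyMakeBorder(B,0,0,0,720-320,0);cv2.imwrite("pics/last.png",np.vstack([A,B]))
m=red(t,(220,205,260,240));ys,xs=np.nonzero(m);print("round",xs.mean(),ys.mean(),onz(t,xs.mean(),ys.mean(),.096))
E
```

```text
turn [ 0.   -0.01 -0.  ] pos [ 0.4745 -0.2448  0.2026] shift [ 0.3  -5.19 -1.7 ] joints [-0.17  0.27 -0.29  0.   -1.01  0.28] F [-0.6  0.6  0.5] op 0.998
round 227.175 222.375 [0.53337851 0.08170605 0.096     ]
```

View pics/last.png

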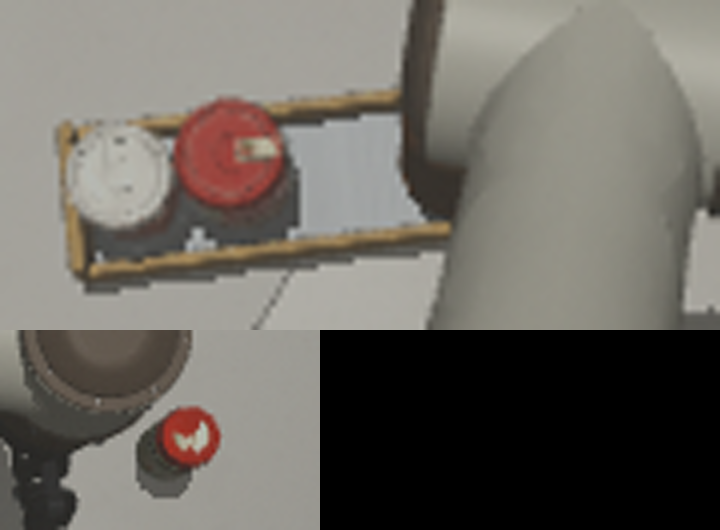

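The short jar sits at the left end board at (120,178) and the round jar is next to it at (231,154). The spice jar still stands, with its cap at (392,242) in the full frame. Now I regrasp it from above.

>>> play_rows --commands "0.03 -0.9 0 0 0 0 0;0.03 -0.9 0 0 0 0 0;0.03 -0.9 0 0 0 0 0;0.03 -0.9 0 0 0 0 0;0.04 -0.9 0 0 0 0 0;0 -0.7 0 0 0 0 0;0 0 0 0 0 0 0"

```text
time: 23.1
tool_pos: [0.479, -0.3761, 0.202]
orientation: [0.001, 0.744, -0.668, -0.0]
force: [0.9, 0.7, 0.5]
opening: 1.002
gripper_force: 0.0
```

>>> play_rows --commands "0 0 -0.6 0 0 0 0;0 0 -0.8 0 0 0 0;0 0 -0.8 0 0 0 0;0 0 -0.8 0 0 0 0;0 0 -0.8 0 0 0 0;0 0 -0.6 0 0 0 0;0 0 -0.3 0 0 0 0;0 0 0 0 0 0 0"

```text
time: 23.77
tool_pos: [0.478, -0.3727, 0.0833]
orientation: [0.001, 0.745, -0.667, -0.002]
force: [0.0, 0.8, -0.0]
opening: 1.001
gripper_force: 0.0
```

```bash
python3 - <<'E'
from h import *
res([0,0,-1],[-.994,-.111,0],[.4785,-.375,.082])
E
```

```text
turn [-0.02 -0.05 -0.  ] pos [ 0.478  -0.3727  0.0833] shift [ 0.02 -0.09 -0.05] joints [-0.4   0.52 -0.24  0.   -0.82  0.51] F [ 0.   0.8 -0. ] op 1.001
```

>>> play_rows --commands "0 -0.06 0 0 0 0 0;0 0 0 0 0 0 1;0 0 0 0 0 0 1;0 0 0 0 0 0 1;0 0 0 0 0 0 1;0 0 0 0 0 0 1;0 0 0 0 0 0 1;0 0 0.4 0 0 0 1;0 0 0.6 0 0 0 1;0 0 0.8 0 0 0 1;0 0 0 0 0 0 1" --newtons 40

```text
time: 24.68
tool_pos: [0.4809, -0.3766, 0.1344]
orientation: [-0.0, 0.746, -0.666, 0.004]
force: [0.8, -0.6, 0.1]
opening: 0.476
gripper_force: 40.5
```

```bash
python3 - <<'E'
from h import *
res([0,0,-1],[-.994,-.111,0])
t=env.camera("top");h=cv2.cvtColor(t["img"],cv2.COLOR_BGR2HSV)
n=np.zeros(h.shape[:2],np.uint8);R0=(slice(200,242),slice(235,305))
dark=(h[...,2]<75)&(h[...,1]>60);n[R0]=dark[R0]
k,l,st,ce=cv2.connectedComponentsWithStats(n)
for i in range(1,k):
    if st[i,4]>30:print(st[i],ce[i])
x,y,w,hh,_=st[1+np.argmax(st[1:,4])]
g=t["img"][y:y+hh,x:x+w].max(2);print(g[:14])
m=red(t,(215,205,255,240));ys,xs=np.nonzero(m);print("red",xs.min(),xs.max(),ys.min(),ys.max())
E
```

```text
turn [ 0.05  0.06 -0.01] pos [ 0.4809 -0.3766  0.1344] shift None joints [-0.4   0.46 -0.19  0.   -0.92  0.51] F [ 0.8 -0.6  0.1] op 0.476
[256 207  19  17 119] [265.00840336 215.88235294]
[[161 146 148 173 173 127  91  80  80  75  73  74  83  93 122 169 142 157
  146]
 [161 129 170 145  90  78  75  75  76  75  73  72  72  72  77 100 149 147
  147]
 [127 142 134  79  72  73  73  75  77  79  80  76  74  73  73  72  92 108
   95]
 [143 146  88  71  74  74  74  77  82  84  83  79  76  76  73  71  70  70
   72]
 [ 86  94  70  71  75  77  79  79  82  91  87  80  80  77  74  72  70  65
   76]
 [ 71  67  70  71  75  79  79  75 135 162 152  95  82  81  77  73  71  68
  108]
 [ 73  67  72  73  77  78  79  77 156 181 174 116  85  84  80  76  73  69
   88]
 [127  69  72  72  77  79  83  78 128 171 146  86  86  85  81  77  75  71
   68]
 [131  69  71  73  73  78  84  86  73 105  86  63  84  82  78  75  73  72
   67]
 [158  67  71  74  72  78  83  84  83  87  86  81  81  79  75  73  70  69
   65]
 [161  64  70  72  72  77  81  82  85  86  85  82  81  77  74  73  69  68
   60]
 [160  63  67  73  73  74  75  77  81  83  81  78  78  77  74  74  70  63
   60]
 [134  63  64  69  74  73  73  74  75  74  73  74  76  75  73  72  68  59
   54]
 [136  62  57  64  69  71  69  72  73  70  72  75  73  72  70  67  59  53
   55]]
red 220 236 216 228
```

The knob is now at (265,213), so the mill moved about 15.5 mm. The round jar's cap moved to x = 228, which leaves a gap of about 48 mm. I'll carry the jar over high up.

>>> play_rows --commands "0 0 0.8 0 0 0 1;0 0 0.9 0 0 0 1;0 0 0.9 0 0 0 1;0 0 0.9 0 0 0 1;0 0 0.9 0 0 0 1;0.15 0.7 0.8 0 0 0 1;0.15 0.9 0 0 0 0 1;0.15 0.9 0 0 0 0 1;0.15 0.9 0 0 0 0 1;0.15 0.9 0 0 0 0 1;0.15 0.9 0 0 0 0 1;0.15 0.9 0 0 0 0 1"

```text
time: 25.73
tool_pos: [0.5045, -0.2215, 0.259]
orientation: [0.001, 0.745, -0.667, -0.001]
force: [0.1, -0.3, -0.7]
opening: 0.469
gripper_force: 40.7
```

>>> play_rows --commands "0.15 0.9 0 0 0 0 1;0.15 0.9 0 0 0 0 1;0.15 0.9 0 0 0 0 1;0.15 0.9 0 0 0 0 1;0.15 0.9 0 0 0 0 1;0.15 0.9 0 0 0 0 1;0.15 0.9 0 0 0 0 1;0.15 0.9 0 0 0 0 1;0.15 0.9 0 0 0 0 1;0.15 0.9 0 0 0 0 1;0.1 0.7 0 0 0 0 1;0 0 0 0 0 0 1"

```text
time: 26.73
tool_pos: [0.5451, 0.0221, 0.259]
orientation: [0.001, 0.746, -0.666, -0.001]
force: [0.2, -1.0, -1.0]
opening: 0.472
gripper_force: 40.7
```

```bash
python3 - <<'E'
from h import *
res([0,0,-1],[-.994,-.111,0],[.5475,.0265,.2])
E
```

```text
turn [ 0.   -0.03 -0.03] pos [0.5451 0.0221 0.259 ] shift [ 0.1   0.17 -2.36] joints [ 0.34  0.24 -0.17 -0.   -1.16 -0.22] F [ 0.2 -1.  -1. ] op 0.472
```

>>> play_rows --commands "0.1 0.17 -0.5 0 0 0 1;0 0 -0.8 0 0 0 1;0 0 -0.8 0 0 0 1;0 0 -0.26 0 0 0 1;0 0 0 0 0 0 1"

```text
time: 27.15
tool_pos: [0.546, 0.023, 0.1988]
orientation: [0.003, 0.745, -0.667, -0.002]
force: [-0.9, 0.2, -0.5]
opening: 0.47
gripper_force: 40.7
```

```bash
python3 - <<'E'
from h import *
res([0,0,-1],[-.994,-.111,0],[.5475,.0265,.2])
c=env.camera("side");s=env.read_state()["tool_pos"]
m=red(c,(215,120,300,220));k,l,st,ce=cv2.connectedComponentsWithStats(m)
for i in range(1,k):
    if st[i,4]>5:print(st[i],ce[i])
print("expected jar cap mid/top px",pix(c,s+[0,0,.013]),pix(c,s+[0,0,.023]),"foot",pix(c,s-[0,0,.082]))
print("round cap top px",pix(c,[.5368,.0785,.096]),"mill foot/knob",pix(c,[.5536,-.0256,.141]),pix(c,[.5536,-.0256,.011]))
g=c["img"];print("foot rows");u,v=pix(c,s-[0,0,.07]);v=int(v)
for vv in(v-3,v,v+3):print(vv,[(x,*map(int,g[vv,x])) for x in range(int(u)-13,int(u)+14)])
E
```

```text
turn [ 0.02 -0.08  0.01] pos [0.546  0.023  0.1988] shift [0.06 0.14 0.05] joints [ 0.34  0.3  -0.26 -0.   -1.02 -0.23] F [-0.9  0.2 -0.5] op 0.47
[223 194  13   9  78] [228.14102564 198.56410256]
expected jar cap mid/top px (np.float64(244.85401932184732), np.float64(173.2157496463533)) (np.float64(244.71431036090746), np.float64(170.70924658287396)) foot (np.float64(246.11869183258895), np.float64(195.90509971486634))
round cap top px (np.float64(229.32871843493626), np.float64(198.3584199289579)) mill foot/knob (np.float64(260.9888865147434), np.float64(193.65097240264646)) (np.float64(261.7454516458881), np.float64(222.28101134558443))
foot rows
190 [(232, 186, 192, 195), (233, 185, 191, 195), (234, 184, 191, 194), (235, 185, 191, 195), (236, 185, 190, 195), (237, 184, 190, 194), (238, 177, 183, 188), (239, 151, 158, 163), (240, 110, 119, 124), (241, 85, 97, 100), (242, 82, 95, 99), (243, 83, 96, 100), (244, 86, 99, 103), (245, 88, 101, 104), (246, 88, 101, 105), (247, 81, 95, 99), (248, 74, 90, 93), (249, 73, 88, 92), (250, 63, 77, 81), (251, 67, 78, 79), (252, 112, 119, 122), (
[... 549 characters left out ...]
, 113, 120, 124), (253, 158, 164, 168), (254, 180, 186, 190), (255, 185, 192, 195), (256, 183, 190, 193), (257, 178, 184, 189), (258, 171, 178, 182)]
196 [(232, 76, 92, 167), (233, 75, 92, 165), (234, 81, 96, 167), (235, 83, 95, 167), (236, 91, 99, 165), (237, 133, 139, 171), (238, 172, 178, 187), (239, 174, 180, 183), (240, 140, 148, 149), (241, 96, 105, 106), (242, 71, 82, 85), (243, 72, 82, 86), (244, 79, 87, 91), (245, 77, 83, 85), (246, 72, 75, 77), (247, 67, 70, 73), (248, 63, 68, 74), (249, 63, 70, 77), (250, 63, 72, 77), (251, 92, 101, 102), (252, 141, 148, 150), (253, 167, 174, 178), (254, 156, 163, 167), (255, 116, 123, 130), (256, 76, 86, 99), (257, 50, 65, 89), (258, 39, 58, 85)]
```

```bash
python3 - <<'E'
from h import *
c=env.camera("side");g=c["img"].astype(int)
for n,p in(("head",[.5536,-.0256,.1175]),("foot",[.5536,-.0256,.03]),("cap",[.5405,.0785,.09]),("body",[.5405,.0785,.05]),("short?",[.5405,.0785,.035])):
    u,v=pix(c,p);u1,_=pix(c,np.add(p,[0,.01,0]));print(n,round(u,1),round(v,1),"px per 10mm y",round(u1-u,2))
    print([(x,tuple(g[int(v),x])) for x in range(int(u)-14,int(u)+15)])
E
```

```text
head 261.1 199.1 px per 10mm y -2.91
[(247, (np.int64(128), np.int64(135), np.int64(137))), (248, (np.int64(137), np.int64(143), np.int64(144))), (249, (np.int64(147), np.int64(153), np.int64(155))), (250, (np.int64(158), np.int64(163), np.int64(166))), (251, (np.int64(168), np.int64(174), np.int64(177))), (252, (np.int64(168), np.int64(173), np.int64(178))), (253, (np.int64(140), np.int64(146), np.int64(151))), (254, (np.int64(85), np.int64(90), np.int64(96))), (255, (np.int64(30), np.int64(37), np.int64(48))), (256, (np.int64(14), np.int64(30), np.int64(51))), (257, (np.int64(16), np.int64(41), np.int64(70))), (258, (np.int64(20), np.int64(48), np.int64(81))), (259, (np.int64(23), np.int64(50), np.int64(83))), (260, (np.int64(23), np.int64(51), np.int64(84))), (261, (np.int64(25), np.int64(52), np.int64(85))), (262, (np.int64(24), np.int64(51), np.int64(86))), (263, (np.int64(22), np.int64(50), np.int64(85))), (264, (np.int64(23), np.int64(50), np.int64(84))), (265, (np.int64(22), np.int64(47), np.int64(81))), (266, (np.int64(17), np.int64(43), np.int64(77))), (267, (np.int64(29), 
[... 5930 characters left out ...]
64(59), np.int64(63), np.int64(94))), (233, (np.int64(55), np.int64(58), np.int64(89))), (234, (np.int64(54), np.int64(58), np.int64(88))), (235, (np.int64(61), np.int64(65), np.int64(91))), (236, (np.int64(66), np.int64(73), np.int64(94))), (237, (np.int64(68), np.int64(74), np.int64(89))), (238, (np.int64(67), np.int64(75), np.int64(86))), (239, (np.int64(61), np.int64(73), np.int64(85))), (240, (np.int64(53), np.int64(70), np.int64(83))), (241, (np.int64(51), np.int64(69), np.int64(84))), (242, (np.int64(48), np.int64(69), np.int64(83))), (243, (np.int64(42), np.int64(65), np.int64(82))), (244, (np.int64(41), np.int64(66), np.int64(83))), (245, (np.int64(41), np.int64(67), np.int64(85)))]
```

Both views agree: mill y ≈ -0.0256, round jar y ≈ 0.0795, so the jar must go to y ≈ 0.027.

>>> play_rows --commands "0 0.15 0 0 0 0 1;0 0 0 0 0 0 1"

```text
time: 27.42
tool_pos: [0.5484, 0.028, 0.2027]
orientation: [-0.001, 0.745, -0.667, 0.001]
force: [-0.0, -0.8, -0.7]
opening: 0.477
gripper_force: 40.7
```

>>> play_rows --commands "0 0 0 0 0 0 1"

```text
time: 27.5
tool_pos: [0.5482, 0.0279, 0.2024]
orientation: [-0.0, 0.745, -0.667, 0.0]
force: [1.1, 0.5, -1.5]
opening: 0.47
gripper_force: 40.7
```

>>> play_rows --commands "0 0 -0.4 0 0 0 1;0 0 -0.4 0 0 0 1;0 0 0 0 0 0 1"

```text
time: 27.75
tool_pos: [0.5459, 0.0272, 0.1786]
orientation: [0.002, 0.745, -0.667, -0.002]
force: [-0.1, -0.2, -2.2]
opening: 0.469
gripper_force: 40.7
```

>>> play_rows --commands "0 0 -0.3 0 0 0 1;0 0 -0.3 0 0 0 1;0 0 -0.3 0 0 0 1;0 0 0 0 0 0 1"

```text
time: 28.08
tool_pos: [0.5465, 0.0273, 0.1567]
orientation: [0.002, 0.745, -0.667, -0.001]
force: [0.7, 0.3, -1.4]
opening: 0.473
gripper_force: 40.7
```

>>> play_rows --commands "0 0 -0.3 0 0 0 1;0 0 -0.3 0 0 0 1;0 0 -0.3 0 0 0 1;0 0 0 0 0 0 1"

```text
time: 28.42
tool_pos: [0.5465, 0.0273, 0.1344]
orientation: [0.002, 0.745, -0.667, -0.001]
force: [-0.5, 0.0, -2.0]
opening: 0.47
gripper_force: 40.7
```

>>> play_rows --commands "0 0 -0.3 0 0 0 1;0 0 -0.3 0 0 0 1;0 0 -0.2 0 0 0 1;0 0 0 0 0 0 1"

```text
time: 28.75
tool_pos: [0.5468, 0.0273, 0.1149]
orientation: [0.002, 0.745, -0.667, -0.001]
force: [-0.5, 0.8, 0.0]
opening: 0.473
gripper_force: 40.7
```

>>> play_rows --commands "0 0 -0.3 0 0 0 1;0 0 -0.2 0 0 0 1;0 0 -0.15 0 0 0 1;0 0 0 0 0 0 1"

```text
time: 29.08
tool_pos: [0.5471, 0.0274, 0.0991]
orientation: [0.001, 0.745, -0.667, -0.001]
force: [-0.7, 0.2, -1.1]
opening: 0.47
gripper_force: 40.7
```

>>> play_rows --commands "0 0 -0.08 0 0 0 1;0 0 -0.08 0 0 0 1;0 0 0 0 0 0 1"

```text
time: 29.33
tool_pos: [0.5481, 0.0275, 0.0974]
orientation: [0.0, 0.746, -0.666, 0.0]
force: [-2.5, 1.1, 4.4]
opening: 0.472
gripper_force: 41.2
```

The jar touches the floor, as expected at this height. I'll slide it gently toward the mill, then release.

>>> play_rows --commands "0 0 0.05 0 0 0 1;0.005 -0.05 0 0 0 0 1;0.005 -0.05 0 0 0 0 1;0 0 0 0 0 0 1"

```text
time: 29.67
tool_pos: [0.5481, 0.0249, 0.0975]
orientation: [0.0, 0.745, -0.667, 0.0]
force: [0.2, 0.5, -1.3]
opening: 0.471
gripper_force: 40.8
```

>>> play_rows --commands "0 0 -0.03 0 0 0 1;0 0 0 0 0 0 1;0 0 0 0 0 0 0.3;0 0 0 0 0 0 0.1;0 0 0 0 0 0 0;0 0 0 0 0 0 0;0 0 0 0 0 0 0;0 0 0.3 0 0 0 0;0 0 0.5 0 0 0 0;0 0 0.8 0 0 0 0;0 0 0.9 0 0 0 0;0 0 0.9 0 0 0 0"

```text
time: 30.67
tool_pos: [0.5478, 0.025, 0.1829]
orientation: [0.001, 0.745, -0.667, -0.0]
force: [0.3, -0.3, -0.1]
opening: 1.0
gripper_force: 0.0
```

>>> play_rows --commands "0 0 0.9 0 0 0 0;-0.2 -0.9 0.9 0 0 0 0;-0.3 -0.9 0.2 0 0 0 0;-0.3 -0.9 0 0 0 0 0;-0.3 -0.9 0 0 0 0 0;-0.2 -0.9 0 0 0 0 0;-0.2 -0.9 0 0 0 0 0;-0.2 -0.9 0 0 0 0 0;-0.2 -0.9 0 0 0 0 0;-0.2 -0.9 0 0 0 0 0;-0.2 -0.9 0 0 0 0 0;0 0 0 0 0 0 0"

```text
time: 31.67
tool_pos: [0.4895, -0.2026, 0.2321]
orientation: [0.001, 0.744, -0.668, 0.0]
force: [0.9, -1.0, -0.4]
opening: 1.0
gripper_force: 0.0
```

>>> play_rows --commands "-0.1 -0.9 0 0 0 0 0;-0.1 -0.9 0 0 0 0 0;-0.1 -0.9 0 0 0 0 0;-0.1 -0.9 0 0 0 0 0;-0.1 -0.9 0 0 0 0 0;-0.1 -0.9 0 0 0 0 0;0 0 0 0 0 0 0"

```text
time: 32.25
tool_pos: [0.4752, -0.3375, 0.2318]
orientation: [0.001, 0.744, -0.668, 0.0]
force: [0.7, -0.6, 0.2]
opening: 1.001
gripper_force: 0.0
```

```bash
python3 - <<'E'
from h import *
res([0,0,-1],[-.994,-.111,0])
t=env.camera("top");c=env.camera("side")
for n,cc,r in(("top",t,(215,200,300,245)),("side",c,(210,170,300,230))):
    m=red(cc,r);k,l,st,ce=cv2.connectedComponentsWithStats(m)
    for i in range(1,k):
        if st[i,4]>5:print(n,st[i],ce[i],onz(cc,*ce[i],.115 if ce[i][0]>238 else .095).round(4))
h=cv2.cvtColor(t["img"],cv2.COLOR_BGR2HSV);n=np.zeros(h.shape[:2],np.uint8);n[200:242,235:305]=((h[...,2]<85)&(h[...,1]>60))[200:242,235:305]
k,l,st,ce=cv2.connectedComponentsWithStats(n);i=1+np.argmax(st[1:,4]);print("mill",st[i])
g=t["img"].max(2)[st[i][1]:st[i][1]+12,st[i][0]+4:st[i][0]+15].astype(int);print(g)
print("expected jar px top view (cap top/foot)",pix(t,[.5481,.0249,.116]),"side",pix(c,[.5481,.0249,.116]))
E
```

```text
turn [ 0.02 -0.01  0.03] pos [ 0.4752 -0.3375  0.2318] shift None joints [-0.34  0.33 -0.13  0.   -1.12  0.45] F [ 0.7 -0.6  0.2] op 1.001
top [241 210  14  14 103] [247.32038835 216.08737864] [0.5476 0.0244 0.115 ]
top [225 220   6   6  18] [227.16666667 223.16666667] [0.5313 0.0818 0.095 ]
side [223 194  13  11  93] [228.46236559 199.52688172] [0.5318 0.0792 0.095 ]
side [241 196  11   7  35] [245.74285714 199.68571429] [0.5346 0.0187 0.115 ]
mill [254 207  21  17 205]
[[151 175 175 129  94  81  81  76  74  74  86]
 [172 147  93  81  75  77  77  78  75  73  73]
 [135  82  74  72  74  75  80  81  80  76  75]
 [ 89  73  74  76  76  79  83  85  84  79  76]
 [ 72  72  75  78  79  82  84  93  88  83  81]
 [ 73  73  75  80  81  76 138 165 154  95  82]
 [ 74  75  78  79  81  79 158 183 176 117  87]
 [ 74  73  78  80  83  80 131 174 150  86  89]
 [ 72  73  76  79  86  87  73 106  86  62  85]
 [ 72  72  73  78  85  86  84  89  86  82  82]
 [ 71  72  73  76  81  83  85  87  86  83  83]
 [ 69  73  74  76  75  79  82  85  82  79  78]]
expected jar px top view (cap top/foot) (np.float64(247.10744458790583), np.float64(215.86112891039068)) side (np.float64(245.7897335433196), np.float64(196.15600321362757))
```

```bash
python3 -c "
from workcell import env
print(env.hand_in())"
```

```text
the job is handed in; nothing more can be done
None
```

The spice jar was stood upright on the worktop and let go, then placed upright in the tray just left of the pepper mill. My final camera check showed it standing there, and the job is handed in at about 32 s on the robot's clock. I did not re-measure the bottle, cup and pot at the end.

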